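Close down the red-capped trial shin tube

ROBOT

A 6-joint arm with a two-finger parallel gripper is mounted at the origin on the work surface. World frame = base frame: x ahead of the robot, y to its left, z up, the work surface at z = 0. Lengths are in m, angles in rad, forces in N, time in s.
With the tool pointing down it reaches from about 0.35 to 0.725 m from the base axis. Payload 4.3 kg.
Tool frame: the origin (TCP) lies at the very end of the fingers, on their centre line; the grasp point (between the pads) lies 19 mm behind it (grip_point_offset is the z of the grasp point in the tool frame, in m); z points along the fingers, y is the line along which they close (so a half turn about z gives the same grasp; the last joint's range is limited). The gripper opens to 85 mm and grips with 20 to 120 N. Pads are 22 mm wide; open, the fingers measure 114 mm over their backs; the gripper's body (76 mm by 85 mm) begins 54 mm behind the grasp point. The pads swing forward as they close: fully open they stand 13 mm farther back than shut.
Start: joints at [-1.287, 0.377, 0.081, 1.274, 0, 1.46], TCP at [0.221, -0.531, 0.231] pointing down, gripper open.
Joint ranges: [-2.72, 2.72], [-0.84, 1.66], [-1.02, 1.22], [-1.77, 2.12], [-1.37, 1.28], [-3.14, 3.14]. Speed limits (rad/s): [2.57, 2.57, 3.14, 3.14, 3.14, 3.14].

INTERFACE

Orientations are given as a rotation vector (axis times angle).
In Python, from bench import * gives the robot as it stands. Calls block until the motion is done:
- move_to(position, orientation): joint-space move of the TCP to a pose.
- move_straight(position, max_speed=0.15, ori=None, until_force=None): straight line of the TCP; ori=None keeps the orientation; max_speed is the mean speed in m/s. With until_force (N) it stops when the force on the tool has changed by that much, and returns True; else False.
- goto_joints(angles): joint-space move.
- grip(opening, squeeze=None): finger opening in m; squeeze is the grip in N (None keeps the last); returns when the fingers have stopped.
- hold(seconds).
- ik(position, orientation): joint angles nearest the present ones, or None.
- get_image(name): name is "scene" or "top"; returns the picture (400x640x3 uint8, blue, green, red); there is no depth.
- get_calibration(name): a dict with "vfov" (degrees; the focal length in pixels is half the picture's height over the tangent of half this angle, whatever the lens; pixels are square), "cx", "cy" (the principal point, pixels), "position" and "rotation" of the camera in the world. Camera axes: x right, y down, z forward; pixel columns grow to the right and rows downward; lengths in m; the calibration is good to about 2 mm. A picture is of the moment at which its call begins. get_calibration takes no time and is no camera call.
A pose or a line that the arm cannot do raises PlanningError and nothing moves.
- hand_in(): hands the job in; it is judged then, once.
Trained networks look in the newest picture that a camera, given by its name, has taken for a name from the list of things; names that differ only in an ending like _2 or _b are one class to them, and where a whole thing is asked for, a point or a joint stands for the part that bears it (a point fixed in the world has none). Each returns a list of dicts, best first, with "score" (0 to 1); they miss things now and then, are a little off and sometimes report something else, mostly with a low value. They report only what shows in the picture. A call takes as long as a camera call.
- find_in(target, camera): "location" ([column, row] in pixels, amid what is visible of it).
- spot_point(target, camera): "location" ([column, row] in pixels: a listed point, or the origin of a listed thing).
Readings, each from a call of its own:
- current_t(): time.
- current_joint_pos(): joint angles.
- current_qd(): joint speeds.
- current_joint_efforts(): joint torques, N m.
- current_ee_pos(): TCP position.
- current_ee_rot(): TCP orientation.
- current_wrist_force(): force on the tool from outside, world axes, zero at the start.
- current_moment(): the same for the moment, N m.
- current_grip_width(): finger opening in m.
- current_grip_force(): force on a finger pad.
Only numpy, scipy, OpenCV 4.12 (cv2) and the standard library are available. Lean on these libraries where they do the work, as an engineer would, in place of code of your own. Each camera call takes 0.05 s, during which the arm holds its last target. There are 200 camera calls.

TASK

Two prosthetic feet on the fitting bench each carry a telescoping trial shin tube that stands pulled out. Collapse the one with the red cap fully home, innermost tube first: push the capped brass tube all the way into the middle tube, then push the middle tube all the way into the outer one. Leave the blue-capped shin tube standing out as it is.

Things in the scene. Friction and masses are not known exactly. Their poses are not given: they have to be found in the camera images.
- red_cap (a point): centre of the top face of the red cap, the point to press; it sinks as the tubes close: 251 to 281 mm above the bench at the start, 171 mm fully home. The cap is a flat disc 50 mm across, 14 mm thick, on top of the innermost tube (brass, 28 mm across). All stands upright on a beige prosthetic foot on a 270 x 120 mm grey plate bolted to the bench: nothing tips or slides
- red_inner (a joint): how far the innermost (brass, red-capped) tube stands out of the middle tube, in m: 0 = fully home (cap on the black collar, a hard stop), 0.06 = fully out; starts at 0.035 to 0.055. It slides straight down with about 4 N of friction and stays where it is left
- red_middle (a joint): how far the middle tube (steel, 40 mm across, black collar 52 mm across and 12 mm thick at its top) stands out of the fixed outer tube (aluminium, 52 mm across; its 62 mm dark clamp ring tops out 145 mm above the bench): 0 = fully home (collar on ring, hard stop), 0.06 = out; starts at 0.045 to 0.055. About 9 N of friction, so a press on the cap closes the inner tube first
- blue_cap (a point): centre of the top face of the blue cap of the other shin tube, alike in all but the cap's colour and also standing out; the two caps are at least 0.29 m apart. It must stay as it is

How it is judged:
By the outcome, as a careful person would: the job done as asked, in the order asked, and still so for the second after the job is handed in, with the robot touching nothing.
It also fails if it takes over 29 s, if anything falls off the work surface, if the arm or the gripper's body presses on something with over 40 N, if the wrist force passes 120 N, or if a joint passes its speed limit or range.

## Working session

There is one attempt and no reset: what is moved stays moved. The work goes in short steps, each a Python script; the robot and the scene stay as the last script left them, time stands still between calls to the robot, and variables do not carry over. Pictures are saved under pics/ and viewed, at most 10 in all, crops included, and the job is handed in when it is done.

```bash
mkdir -p pics; cat > h.py <<'E'
from bench import *
import numpy as np, cv2
def ray(cam,px):
    c=get_calibration(cam); f=200/np.tan(np.radians(c["vfov"])/2)
    d=np.array(c["rotation"])@np.array([(px[0]-c["cx"])/f,(px[1]-c["cy"])/f,1])
    return np.array(c["position"]),d/np.linalg.norm(d)
def tri(r):
    A=np.zeros((3,3));b=np.zeros(3)
    for o,d in r:
        P=np.eye(3)-np.outer(d,d);A+=P;b+=P@o
    p=np.linalg.solve(A,b)
    return p,[np.linalg.norm((np.eye(3)-np.outer(d,d))@(p-o)) for o,d in r]
E
python3 - <<'E'
from h import *
for c in ("scene","top"):
    cv2.imwrite(f"pics/{c}0.png",get_image(c)); print(c,get_calibration(c))
    for t in("red_cap","blue_cap"): print(t,spot_point(t,c)[:3],find_in(t,c)[:2])
print(current_t(),current_ee_rot())
E
```

```text
scene {'vfov': 55.3471929768745, 'cx': 318.8761008908865, 'cy': 197.4010500515704, 'position': array([0.93069066, 0.44275726, 0.55684917]), 'rotation': array([-0.88975294, -2.32628251,  1.29371364])}
red_cap [{'location': [447.0, 232.2], 'score': 0.87}] [{'location': [443.7, 245.4], 'score': 0.94}]
blue_cap [{'location': [214.7, 135.8], 'score': 0.68}] [{'location': [216.2, 146.3], 'score': 0.65}]
top {'vfov': 48.99798068862833, 'cx': 319.84057938865345, 'cy': 192.05188962628165, 'position': array([ 0.46713902, -0.02045   ,  1.20456741]), 'rotation': array([-2.19869057,  2.14642811, -0.05546761])}
red_cap [{'location': [198.4, 173.4], 'score': 0.56}] [{'location': [198.0, 171.8], 'score': 0.98}]
blue_cap [{'location': [420.7, 153.4], 'score': 0.92}] [{'location': [416.5, 150.3], 'score': 0.66}]
0.5 [ 3.08087580e+00  6.14604812e-01 -1.62422224e-05]
```

```bash
sed -i 's/np.array(c\["rotation"\])@/cv2.Rodrigues(np.array(c["rotation"]))[0]@/' h.py
python3 - <<'E'
from h import *
print(tri([ray("scene",(447,232.2)),ray("top",(198.4,173.4))]))
print(tri([ray("scene",(214.7,135.8)),ray("top",(420.7,153.4))]))
E
```

```text
(array([0.56973975, 0.26486099, 0.27129224]), [np.float64(0.000777705961030965), np.float64(0.0007777059610308586)])
(array([ 0.62527445, -0.21311678,  0.26586646]), [np.float64(0.0007062454738285534), np.float64(0.0007062454738284834)])
```

View pics/scene0.png

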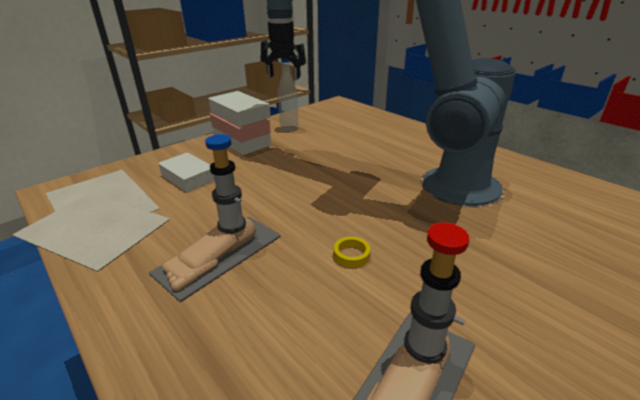

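View pics/top0.png

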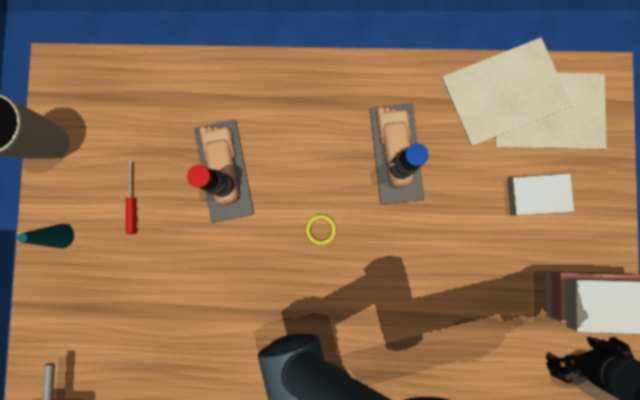

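Scene view: red cap at about (447,236) in front on the right, blue cap at (218,142) farther left, both standing out. The top view shows red at (198,176) and blue at (417,154). The network points agree, and the triangulated heights (0.271, 0.266) fall within the stated range. I'll close the gripper, rise clear of the blue tube, and go above the red cap.

```bash
python3 - <<'E'
from h import *
from scipy.spatial.transform import Rotation as R
grip(0.0,40)
p=current_ee_pos(); move_straight([p[0],p[1],0.40],max_speed=0.2)
T=np.array([0.5697,0.2649,0.33])
q=np.array(current_joint_pos()); r0=R.from_rotvec(current_ee_rot())
dy=np.arctan2(T[1],T[0])-q[0]
ori=(R.from_euler('z',dy)*r0).as_rotvec()
print(ik([T[0],T[1],.40],ori),ik([T[0],T[1],.165],ori))
move_to([T[0],T[1],.40],ori)
move_straight(T)
for c in("scene","top"):
    cv2.imwrite(f"pics/{c}1.png",get_image(c)); print(spot_point("red_cap",c)[:2])
print(current_t(),current_ee_pos(),current_grip_width(),current_wrist_force())
E
```

```text
[ 3.34354027e-01  5.89751285e-01  8.68170941e-01  1.85019971e+00
 -6.98629255e-05  1.35966476e+00] [ 3.34354027e-01  5.10903719e-01  1.16590870e-01  1.17746720e+00
 -6.98629255e-05  1.35966476e+00]
[{'location': [450.4, 230.2], 'score': 0.97}]
[{'location': [200.0, 175.2], 'score': 0.77}]
6.125 [0.5703935  0.26505595 0.33132977] 9.809666996106059e-05 [-0.03495903 -0.41232705  0.20589961]
```

View pics/scene1.png

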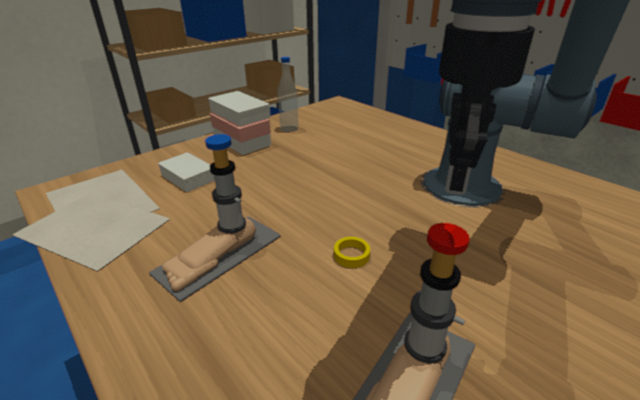

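```bash
python3 - <<'E'
from h import *
for cam in("scene","top"):
    c=get_calibration(cam); f=200/np.tan(np.radians(c["vfov"])/2)
    Rm=cv2.Rodrigues(np.array(c["rotation"]))[0]
    for P in([.5704,.2651,.3313],[.5697,.2649,.271],[.5697,.2649,.171]):
        v=Rm.T@(np.array(P)-c["position"]); print(cam,P,v[:2]/v[2]*f+[c["cx"],c["cy"]])
a=ray("scene",(448,238));b=ray("top",(199,176))
print(tri([ray("scene",(450.4,230.2)),ray("top",(200,175.2))]))
im=cv2.imread("pics/scene1.png")[150:300,390:510]; cv2.imwrite("pics/crop1.png",cv2.resize(im,None,fx=4,fy=4,interpolation=2))
E
```

```text
scene [0.5704, 0.2651, 0.3313] [454.93839811 190.40981523]
scene [0.5697, 0.2649, 0.271] [446.33599191 232.39730392]
scene [0.5697, 0.2649, 0.171] [434.15623248 291.00430902]
top [0.5704, 0.2651, 0.3313] [189.09139732 169.80118811]
top [0.5697, 0.2649, 0.271] [198.10020511 173.61609448]
top [0.5697, 0.2649, 0.171] [210.6393644  178.48745949]
(array([0.56467785, 0.26347835, 0.27098487]), [np.float64(0.0032446494736862934), np.float64(0.003244649473686346)])
```

View pics/crop1.png

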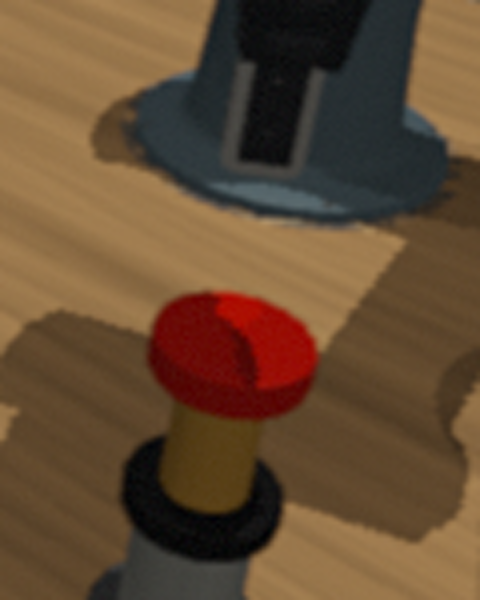

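The crop shows the fingertip at (455.5,192), where the projection puts it. The cap's top face is centred at about (448,235), right below, so x is about 0.567. That is well within the 25 mm disc radius, so I'll press slowly.

```bash
python3 - <<'E'
from h import *
x,y=.567,.2645
move_straight([x,y,.285],max_speed=.08)
for z in(.245,.215,.16):
    s=move_straight([x,y,z],max_speed=.03,until_force=25)
    print(z,s,current_t(),current_ee_pos(),current_wrist_force())
    cv2.imwrite(f"pics/p{int(z*1000)}.png",get_image("scene")[100:400,340:560])
ims=[cv2.imread(f"pics/p{n}.png") for n in(245,215,160)]
cv2.imwrite("pics/press.png",np.hstack(ims))
E
```

```text
0.245 False 8.325 [0.56700566 0.26451346 0.24487357] [ 0.40763076 -0.48024649  2.00496189]
0.215 False 9.525 [0.56706161 0.26451575 0.21506168] [-1.93115901 -1.2041954   6.51538987]
0.16 True 10.9667 [0.56709666 0.26454644 0.17100758] [-0.64867238 -0.9419573   6.93528254]
```

View pics/press.png

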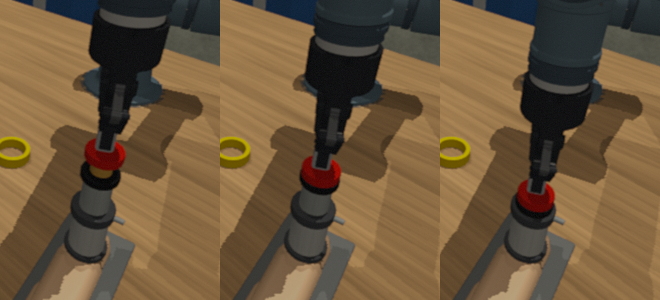

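The strip shows the inner tube closing first (cap on collar in the second frame), then the middle one, with the collar on the ring in the third. The stop came at z = 0.171. I'll press once more to confirm it is seated, then retreat and check.

```bash
python3 - <<'E'
from h import *
x,y=.567,.2645
s=move_straight([x,y,.164],max_speed=.02,until_force=25)
print(s,current_ee_pos(),current_wrist_force())
move_straight([x,y,.30],max_speed=.1); hold(.3)
cv2.imwrite("pics/end.png",get_image("scene"))
print(spot_point("red_cap","scene")[:1],spot_point("blue_cap","scene")[:1],current_t(),current_ee_pos())
E
```

```text
True [0.56707465 0.26453083 0.17098829] [-1.43263637 -1.04557781  5.89534391]
[{'location': [436.7, 290.8], 'score': 0.85}] [{'location': [215.7, 138.0], 'score': 0.94}] 13.175 [0.56695296 0.26448999 0.29995785]
```

View pics/end.png

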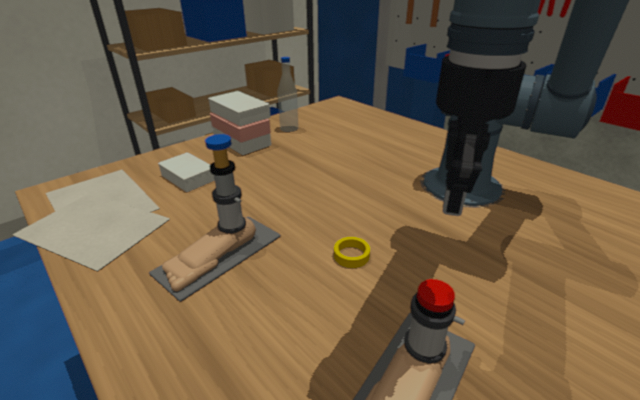

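The red cap now sits at (436,293), where the projection for 171 mm puts it, with no brass or steel showing. The blue cap is unchanged at (218,142), and the gripper is clear.

```bash
python3 -c "
from bench import *
print(hand_in())"
```

```text
the job is handed in; nothing more can be done
None
```

The red-capped shin tube is fully home at 171 mm, inner tube first and then the middle one; the blue-capped one was left standing as it was, and the job was handed in at about 13 s of the 29 s limit.

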